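Find the heavy end of a kit case and stand it up

TASK

The small plywood kit case lying on the desk has a weight hidden in one end, and it will only stand on that end. Lift it by the two round swivel studs on its sides so that it tips and shows which end is heavy, then stand it upright, heavy end down, in the middle of the round cork mat: set it down gently, let go once it is steady, and leave the other things on the desk where they are.

Things in the scene. Friction and masses are not known exactly. Their poses are not given: they have to be found in the camera images.
- case: closed plywood box 104 mm long, 40 x 40 mm in section, about 0.4 kg, lying flat; both ends look alike, 115 mm long over the domed end feet. A weight is hidden in one end, either one, so the centre of mass is about 25 mm off the middle. Origin at the box's centre (20 mm above the desk lying, 57.5 mm above its support standing); x along its length, y through the studs, z up at the start
- foot (a point): middle of the domed black rubber foot on the case's +x end, 57.5 mm from the case's origin; an equal foot is on the -x end. Each is a shallow dome 36 mm across, 5.5 mm proud. Standing on the heavy end's dome the case rights itself from tilts under about 10 degrees, rocking for a few seconds; on the light end it falls over
- stud_b (a joint): swivel of the aluminium stud on the case's +y side: angle in rad of the stud relative to the case about the case's +y, 0 at the start, stops at -0.8 and +0.8. Held by the studs in their starting attitude and lifted, the case swings heavy end down: it reads about -0.8 if the +x end is the heavy one, about +0.8 if the -x end is
- stud_face (a point): centre of the outer face of the +y stud, 26 mm from the case's origin along its y. An equal stud is on the -y side, same axis. Each is a disc of 24 mm diameter, 6 mm thick, 52 mm over both; pinch the two discs together. From the stop, turning the gripper about 0.75 rad farther about this axis, the way the case swung, brings the case upright
- mat: round cork mat fixed on the desk, 110 mm diameter, 4 mm thick; origin at the centre of its underside, z up
- eraser: bystander: eraser in a sleeve, 22 x 52 x 13 mm; origin at the centre of its underside
- bulldog_clip: bystander: black spring clip standing on its jaw, 29 x 41 x 42 mm; origin at the centre of its underside
- timber_block: bystander: sawn timber block, 30 x 50 x 22 mm; origin at the centre of its underside

How it is judged:
On the way:
1. the case is lifted clear of the desk and has tipped well out of level (height (world z) of case above 0.07 m and (angle between case's own x axis and vertical below 1.17 rad or angle between case's own x axis and vertical above 1.97 rad)), for 0.2 s.
At the end, for the whole second after the job is handed in: The case stands by itself on the cork mat on one domed end, within 9 degrees of upright, its centre within 40 mm of the mat's centre (level distance), and at rest but for a slight rocking ((angle between case's own x axis and vertical below 0.16 rad or angle between case's own x axis and vertical above 2.98 rad) and horizontal distance between case and mat below 0.04 m and height (world z) of case between 0.055 and 0.067 m and contact force between case and mat above 1 N and linear speed of case below 0.03 m/s and angular speed of case below 0.4 rad/s); the robot touches nothing.
It fails at once if the case is dropped or banged on the mat (over 40 N) (contact force between case and mat above 40 N).
It fails at once if the eraser, clip or timber block is moved by more than 30 mm (distance of any of eraser, bulldog_clip, timber_block from where it was at the start of the episode above 0.03 m).
It also fails if it takes over 61 s, if anything falls off the work surface, if the arm or the gripper's body presses on something with over 40 N, if the wrist force passes 120 N, or if a joint passes its speed limit or range.

ROBOT

A 6-joint arm with a two-finger parallel gripper is mounted at the origin on the work surface; the furniture and walls round the work are solid. World frame = base frame: x ahead of the robot, y to its left, z up, the work surface at z = 0. Lengths are in m, angles in rad, forces in N, time in s.
With the tool pointing down it reaches from about 0.275 to 0.825 m from the base axis. Payload 4.9 kg.
Tool frame: the origin (TCP) lies midway between the tips of the shut fingers; the grasp point (between the pads) lies 19 mm behind it (grip_point_offset is the distance from the TCP to the grasp point, in m); z points along the fingers, y is the line along which they close (so a half turn about z gives the same grasp; the last joint's range is limited). The gripper opens to 85 mm and grips with 20 to 120 N. Pads are 22 mm wide; open, the fingers measure 114 mm over their backs; the gripper's body (76 mm by 85 mm) begins 54 mm behind the grasp point. The pads swing forward as they close: fully open they stand 13 mm farther back than shut.
Start: joints at [-1.481, 0.326, -0.193, 1.052, 0, 1.437], TCP at [0.122, -0.536, 0.231] pointing down, gripper open.
Joint ranges: [-2.65, 2.65], [-0.97, 1.79], [-1.3, 1.35], [-1.93, 2.1], [-1.47, 1.37], [-3.14, 3.14]. Speed limits (rad/s): [2.57, 2.57, 3.14, 3.14, 3.14, 3.14].

INTERFACE

Orientations are given as a rotation vector (axis times angle).
In Python, from cell import * gives the robot as it stands. Calls block until the motion is done:
- movep(position, orientation): joint-space move of the TCP to a pose.
- move_l(position, velocity=0.15, rot=None, until_force=None): straight line of the TCP; rot=None keeps the orientation; velocity is the mean speed in m/s. With until_force (N) it stops when the force on the tool has changed by that much, and returns True; else False.
- set_joints(angles): joint-space move.
- let_go() and grab(newtons=None): open the fingers fully, or close them until they stop; newtons is the grip in N (None keeps the last).
- sleep(seconds).
- ik(position, orientation): joint angles nearest the present ones, or None.
- get_state(): the state.
- grab_frame(name): name is "side" or "top" or "wrist"; returns a dict with "img" (400x640x3 uint8, red, green, blue), "fx", "fy", "cx", "cy" (pixels), "cam_to_world" (4x4, takes a point from camera to world coordinates); the wrist camera has in their place "T_tool_cam" (4x4, takes a point from camera to tool coordinates, whose origin is the TCP and whose axes are the flange's). Camera axes: x right, y down, z forward; pixel columns grow to the right and rows downward; lengths in m; the calibration is good to about 2 mm. A picture is of the moment at which its call begins: read the wrist's pose just before it. There is no depth.
A pose or a line that the arm cannot do raises MotionError and nothing moves.
- sign_off(): hands the job in; it is judged then, once.
Trained networks look in the newest picture that a camera, given by its name, has taken for a name from the list of things; names that differ only in an ending like _2 or _b are one class to them, and where a whole thing is asked for, a point or a joint stands for the part that bears it (a point fixed in the world has none). Each returns a list of dicts, best first, with "score" (0 to 1); they miss things now and then, are a little off and sometimes report something else, mostly with a low value. They report only what shows in the picture. A call takes as long as a camera call.
- spot_in(camera, name): "centre" ([column, row] in pixels, amid what is visible of it).
- silhouettes(camera, name): "mask" (400x640 bool, what is visible of it) and "centre" ([column, row] in pixels, amid what is visible of it).
- tip_of(camera, name): "centre" ([column, row] in pixels: a listed point, or the origin of a listed thing).
The state is a dict: "clock": time; "q": joint angles; "joint_velocities": joint speeds; "tau": joint torques, N m; "position": TCP position; "eef_rot": TCP orientation; "contact_force": force on the tool from outside, world axes, zero at the start; "wrist_torque": the same for the moment, N m; "finger_gap": opening from 0.0 (shut) to 1.0 (fully open); "grasp_force": force on a finger pad.
Only numpy, scipy, OpenCV 4.12 (cv2) and the standard library are available. Lean on these libraries where they do the work, as an engineer would, in place of code of your own. Each camera call takes 0.05 s, during which the arm holds its last target. There are 200 camera calls.

## Working session

There is one attempt and no reset: what is moved stays moved. The work goes in short steps, each a Python script; the robot and the scene stay as the last script left them, time stands still between calls to the robot, and variables do not carry over. Pictures are saved under pics/ and viewed, at most 10 in all, crops included, and the job is handed in when it is done.

```bash
mkdir -p pics; ls
cat > h.py <<'E'
from cell import *
import numpy as np, cv2
from scipy.spatial.transform import Rotation as R
def shot(n):
    s=get_state(); f=grab_frame(n)
    if n=="wrist":
        T=np.eye(4);T[:3,:3]=R.from_rotvec(s["eef_rot"]).as_matrix();T[:3,3]=s["position"]
        f["cam_to_world"]=T@np.array(f["T_tool_cam"])
    f["cam_to_world"]=np.array(f["cam_to_world"]); return f
def ray(f,p):
    T=f["cam_to_world"]; d=T[:3,:3]@np.array([(p[0]-f["cx"])/f["fx"],(p[1]-f["cy"])/f["fy"],1]); return T[:3,3],d/np.linalg.norm(d)
def atz(f,p,z):
    o,d=ray(f,p); return o+d*(z-o[2])/d[2]
def tri(rs):
    A=sum(np.eye(3)-np.outer(d,d) for o,d in rs); b=sum((np.eye(3)-np.outer(d,d))@o for o,d in rs); return np.linalg.solve(A,b)
def save(f,n): cv2.imwrite("pics/"+n,cv2.cvtColor(f["img"],cv2.COLOR_RGB2BGR))
E
python3 - <<'E'
from h import *
F={}
for c in ("top","side"):
    f=F[c]=shot(c); save(f,c+"1.png"); print(c,f["fx"],f["cam_to_world"][:3,3].round(3))
    for n in ("case","foot","stud_face","mat","eraser","bulldog_clip","timber_block"):
        for r in tip_of(c,n)[:3]: print(n,np.round(r["centre"],1),round(r["score"],2),atz(f,r["centre"],0.02).round(3))
print(get_state()["clock"])
E
```

```text
pics
top 395.44262198541765 [0.42  0.063 0.941]
case [339.1 181.4] 0.88 [ 0.6   -0.016  0.02 ]
foot [327.3 198.7] 0.79 [0.559 0.013 0.02 ]
stud_face [347.8 188.6] 0.82 [ 0.583 -0.036  0.02 ]
mat [240.7 188.3] 0.96 [0.587 0.217 0.02 ]
eraser [411.4 154.2] 0.51 [ 0.665 -0.193  0.02 ]
bulldog_clip [294.5 144.5] 0.74 [0.692 0.089 0.02 ]
timber_block [216.2 240.5] 0.75 [0.465 0.271 0.02 ]
side 475.5506244406419 [ 0.242 -0.729  0.673]
case [330.7 222.5] 0.62 [ 0.603 -0.029  0.02 ]
foot [304.6 219.1] 0.79 [0.558 0.007 0.02 ]
stud_face [330.8 228.1] 0.88 [ 0.595 -0.045  0.02 ]
mat [279.4 174.4] 0.69 [0.576 0.194 0.02 ]
bulldog_clip [342.1 191.4] 0.54 [0.679 0.06  0.02 ]
timber_block [231.4 175.7] 0.54 [0.468 0.243 0.02 ]
0.8
```

View pics/top1.png

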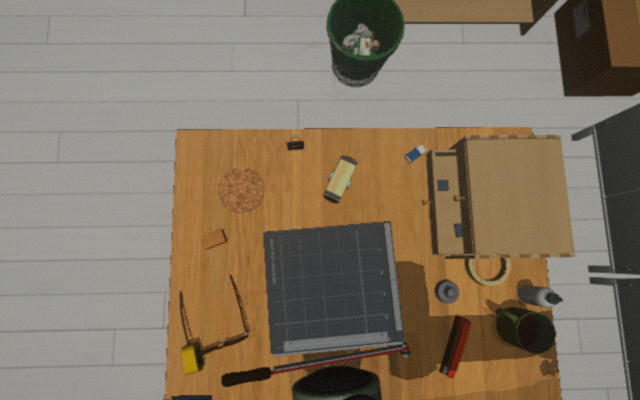

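View pics/side1.png

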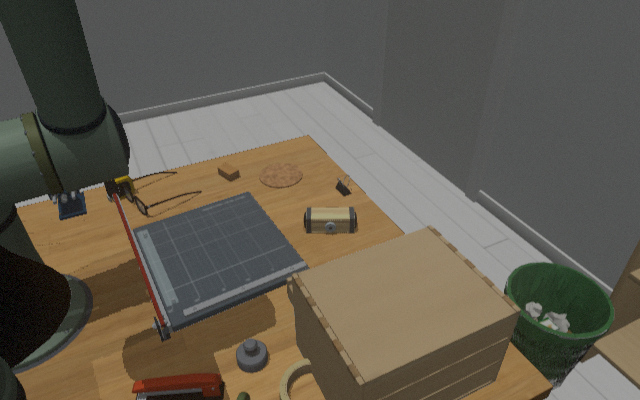

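The top view shows the case at (340,180), its long axis mostly along world x, the mat at (241,190), and the clip, eraser and block well clear of the case. In the side view the case is at (330,222), with one stud facing the camera at (330,228). Next I'll look at it with the wrist camera from two places.

```bash
cat >> h.py <<'E'
def down(a): # tool y along horizontal angle a, z down
    y=np.array([np.cos(a),np.sin(a),0]); z=np.array([0,0,-1.]); x=np.cross(y,z)
    return R.from_matrix(np.column_stack([x,y,z])).as_rotvec()
def best(p,angs):
    c=[(np.abs(np.array(q)-get_state()["q"]).max(),a) for a in angs if (q:=ik(p,down(a))) is not None]; return min(c)[1]
E
python3 - <<'E'
from h import *
a0=np.arctan2(.92,.4)
def look(p,tag):
    p=np.array(p); a=best(p,[a0,a0+np.pi]); movep(p,down(a)); sleep(.3)
    f=shot("wrist"); save(f,tag); out={}
    for n in ("case","foot","stud_face","mat"):
        for r in tip_of("wrist",n)[:3]:
            print(n,np.round(r["centre"],1),round(r["score"],2),atz(f,r["centre"],.02).round(4)); out.setdefault(n,[]).append(ray(f,r["centre"]))
    m=silhouettes("wrist","case")
    if m:
        print(cv2.minAreaRect(cv2.findNonZero(m[0]["mask"].astype(np.uint8))))
    print("a",a,get_state()["position"],f["cam_to_world"][:3,3].round(3)); return out
A=look([.52,-.03,.24],"w1.png"); B=look([.60,.05,.24],"w2.png")
for n in A:
    if n in B: print(n,[tri([x,y]).round(4) for x in A[n] for y in B[n]])
print(get_state()["clock"])
E
```

```text
case [359.  237.9] 0.64 [ 0.6062 -0.0172  0.02  ]
stud_face [332.3 238.5] 0.59 [ 0.5951 -0.0445  0.02  ]
mat [553.6 135.1] 0.55 [0.5815 0.2059 0.02  ]
((357.5, 238.0), (104.0, 51.0), 90.0)
a 1.1606689862534056 [ 0.52000616 -0.03000867  0.24002534] [ 0.459 -0.004  0.382]
case [265.8 202.4] 0.65 [ 0.6082 -0.0143  0.02  ]
stud_face [235.5 201.3] 0.76 [ 0.5941 -0.0435  0.02  ]
mat [461.   93.5] 0.63 [0.5846 0.2114 0.02  ]
((259.5, 201.5), (107.0, 51.0), 90.0)
a 1.1606689862534056 [0.59991384 0.04978694 0.2401175 ] [0.538 0.076 0.383]
case [array([ 0.6107, -0.0175,  0.0082])]
stud_face [array([ 0.5946, -0.0441,  0.02  ])]
mat [array([ 5.878e-01,  2.182e-01, -1.000e-04])]
4.825
```

View pics/w2.png

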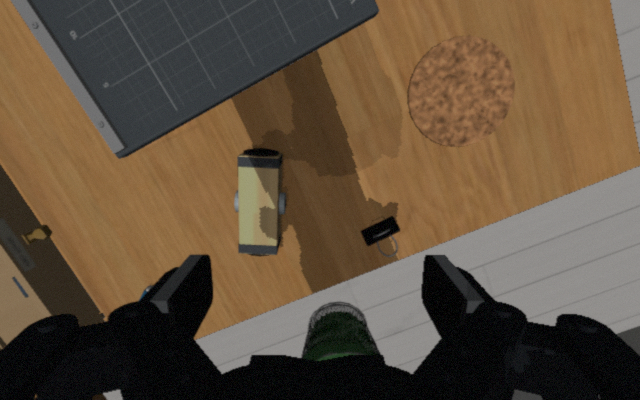

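The wrist view shows the case from (261,153) to (259,252), with studs at (238,202) and (282,202). It is aligned with the gripper to within about 1°. Next I'll descend, check once close up, then grasp.

Run:
```python
from h import *
f=shot("wrist"); a=1.1606689862534056
P=lambda u,v,z:atz(f,(u,v),z)
print("studs mid",P(260,202,.02), "axis", (P(282,202,.02)-P(238,202,.02)).round(4))
e=P(261,153,.04)-P(259,252,.04); print("len",np.linalg.norm(e),"yaw of y",np.arctan2(e[1],e[0])-np.pi/2, np.arctan2(e[1],e[0])+np.pi/2)
m=silhouettes("wrist","stud_face")
for r in m: print(r["score"],r["centre"],P(*r["centre"],.02))
movep([.605,-.019,.14],down(a)); sleep(.3); f=shot("wrist"); save(f,"w3.png")
for n in ("case","stud_face"):
    for r in tip_of("wrist",n): print(n,r["score"],r["centre"],P(*r["centre"],.02))
T=np.linalg.inv(f["cam_to_world"])
for z in (.02,):
    for c in ([.605,-.019,z],): 
        p=T@np.array(c+[1]); print("proj",p[0]/p[2]*f["fx"]+f["cx"],p[1]/p[2]*f["fy"]+f["cy"])
```

```text
studs mid [ 0.60561704 -0.01917112  0.02      ] axis [0.0188 0.0433 0.    ]
len 0.10446943835124174 yaw of y 1.0985310738545278 4.24012372744432
0.64 [259.9, 202.9] [ 0.60647579 -0.01970822  0.02      ]
case 0.81 [315.0, 195.4] [ 0.60606033 -0.01967929  0.02      ]
case 0.5 [594.7, 44.2] [0.58384206 0.20193614 0.02      ]
stud_face 0.62 [281.1, 194.0] [ 0.59457637 -0.04336891  0.02      ]
stud_face 0.5 [469.9, 234.2] [0.68482392 0.08140944 0.02      ]
proj 315.2580851318593 193.8481301933516
```

View pics/w3.png

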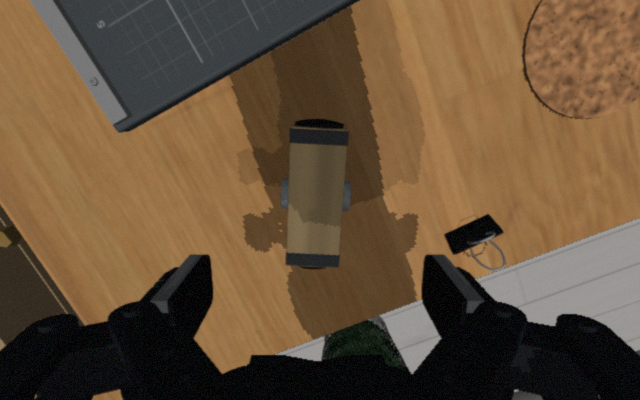

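The close view shows the case from (319,129) to (313,266) and studs at (285,194) and (348,196), so it is turned about 2.5° from the gripper. I'll correct the yaw, grasp and lift.

Run:
```python
from h import *
a=1.115
movep([.6055,-.0193,.10],down(a))
print(move_l([.6055,-.0193,.003],.06,until_force=6), get_state()["position"])
grab(50); sleep(.3); s=get_state(); print(s["finger_gap"],s["grasp_force"],s["contact_force"])
move_l([.6055,-.0193,.15],.08); sleep(.8); s=get_state(); print(s["finger_gap"],s["grasp_force"],s["contact_force"],s["clock"],s["q"])
for c in ("side","wrist"):
    f=shot(c); save(f,c+"4.png")
    for n in ("case","foot","stud_face"): print(c,n,[(r["score"],r["centre"]) for r in tip_of(c,n)])
a=cv2.imread("pics/side4.png");b=cv2.imread("pics/wrist4.png")
cv2.imwrite("pics/both4.png",np.vstack([cv2.resize(a[80:280,160:480],(640,400))[:300],b[:300]]))
```

```text
False [ 0.60582489 -0.01935475  0.00339248]
0.5969536190952913 53.146079778671265 [-2.15482565 -0.36384913  4.91584578]
0.5958486350732441 53.19405823945999 [-0.05148855  0.1399542  -3.61167781] 11.4917 [-1.53680705e-01  4.89780638e-01 -1.58450630e-01  9.22579301e-01
  2.04595189e-05  3.02102104e-01]
side case [(0.75, [331.0, 164.6])]
side foot [(0.74, [310.9, 178.0])]
side stud_face [(0.71, [327.4, 173.3])]
wrist case [(0.96, [319.3, 279.1])]
wrist foot [(0.67, [312.9, 163.0])]
wrist stud_face [(0.92, [249.8, 278.8])]
```

View pics/both4.png

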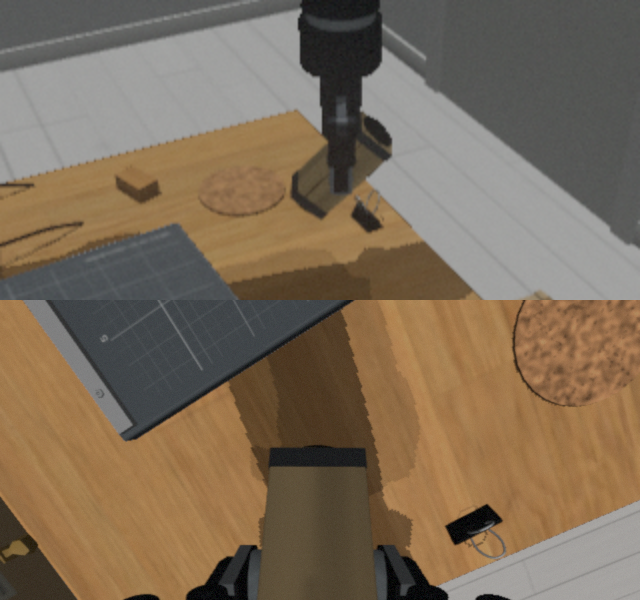

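The side view shows the robot-side end hanging low, at (310,190) in the crop, so that end is the heavy one. I'll carry the case over the mat and turn the gripper so the body leans towards the robot.

```bash
cat >> h.py <<'E'
G=0.0166; MAT=np.array([.588,.219])
def pose(c,ah,t):
    """stud axis at c, heavy end azimuth ah, gripper tilted t"""
    h=np.array([np.cos(ah),np.sin(ah),0]); n=np.cross([0,0,1],h)
    o=R.from_rotvec(t*n)*R.from_rotvec(down(ah-np.pi/2)); return np.array(c)-G*-o.as_matrix()[:,2], o.as_rotvec()
E
python3 - <<'E'
from h import *
for ah in (2.686,3.0,3.25,3.5):
    for z in (.17,.062): 
        q=ik(*pose([*MAT,z],ah,.78)); print(ah,z,None if q is None else np.round(q,2))
ah=3.3
try:
    movep(*pose([*MAT,.18],ah,.0)); movep(*pose([*MAT,.17],ah,.4)); movep(*pose([*MAT,.15],ah,.78))
except Exception as e: print("ERR",e)
sleep(1.2); s=get_state(); print(s["position"],s["clock"],s["grasp_force"])
for c in ("side","top"):
    f=shot(c); save(f,c+"5.png")
    for n in ("case","foot","stud_face","mat"): print(c,n,[(r["score"],r["centre"]) for r in tip_of(c,n)])
    T=np.linalg.inv(f["cam_to_world"])
    for z in (.0925,.15,.2075):
        p=T@np.array([*MAT,z,1]); print("proj",z,p[0]/p[2]*f["fx"]+f["cx"],p[1]/p[2]*f["fy"]+f["cy"])
a=cv2.imread("pics/side5.png");b=cv2.imread("pics/top5.png")
cv2.imwrite("pics/both5.png",np.vstack([cv2.resize(a[80:230,200:420],(660,450))[:330],cv2.resize(b[140:230,180:400],(660,270))]))
E
```

```text
2.686 0.17 [ 0.5   0.36 -0.67  0.02 -0.61  0.79]
2.686 0.062 [ 0.5   0.57 -0.74 -0.26 -0.61  0.79]
3.0 0.17 [ 0.41  0.29 -0.85 -0.26 -0.38  0.41]
3.0 0.062 [ 0.41  0.54 -0.92 -0.59 -0.38  0.41]
3.25 0.17 [ 0.3   0.26 -0.92 -0.38 -0.13  0.14]
3.25 0.062 [ 0.3   0.53 -1.   -0.73 -0.13  0.14]
3.5 0.17 [ 0.18  0.24 -0.95 -0.39  0.12 -0.13]
3.5 0.062 [ 0.18  0.53 -1.02 -0.75  0.12 -0.13]
[0.59950052 0.22084255 0.13816736] 15.4833 53.29307734966278
side case [(0.58, [276.2, 123.3])]
side foot []
side stud_face [(0.73, [280.3, 125.4])]
side mat [(0.84, [281.1, 174.7])]
proj 0.0925 278.3380198706617 143.0905026401474
proj 0.15 276.7717097610737 121.81994293349368
proj 0.2075 275.10642342815805 99.20528179064212
top case [(0.73, [223.5, 180.0])]
top foot []
top stud_face [(0.91, [242.3, 174.6]), (0.28, [224.8, 176.7])]
top mat [(0.57, [240.1, 189.6])]
proj 0.0925 234.06298823975953 181.84119346545364
proj 0.15 228.91864838749865 176.40853965099708
proj 0.2075 222.99216106929987 170.14990300175023
```

View pics/both5.png

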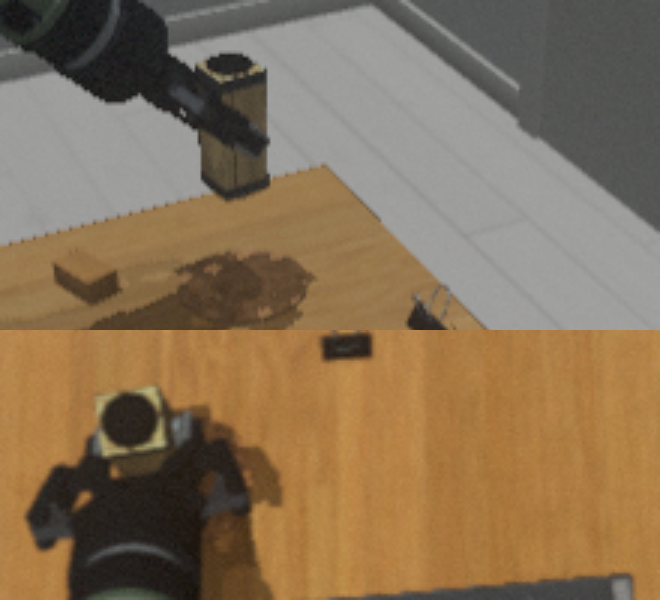

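The case hangs upright over the mat. In the top crop its upper foot is at full-image pixel (223.3,169.3) against a predicted (223.0,170.2). Now I'll set it down.

Run:
```python
from h import *
ah=3.3
p,o=pose([*MAT,.076],ah,.78); move_l(p,.06); sleep(.5); f0=get_state()["contact_force"]
p,o=pose([*MAT,.056],ah,.78); r=move_l(p,.008,until_force=2.5); sleep(.3); s=get_state()
print(r,f0,s["contact_force"],s["position"],"axis z",s["position"][2]+G*np.cos(.78),s["clock"])
for c in ("side","top"):
    f=shot(c); save(f,c+"6.png")
a=cv2.imread("pics/side6.png");b=cv2.imread("pics/top6.png")
cv2.imwrite("pics/both6.png",np.vstack([cv2.resize(a[100:210,200:420],(660,330)),cv2.resize(b[140:230,180:400],(660,270))]))
T=np.linalg.inv(f["cam_to_world"])
p=T@np.array([*MAT,.119,1]); print("top foot proj",p[0]/p[2]*f["fx"]+f["cx"],p[1]/p[2]*f["fy"]+f["cy"])
```

```text
True [ 0.17354484 -0.50127054 -4.92894404] [0.66659355 0.51751481 5.75168075] [0.59985315 0.22086792 0.04901625] axis z 0.06081741238061073 19.8833
top foot proj 231.77910978602338 179.42931529453696
```

View pics/both6.png

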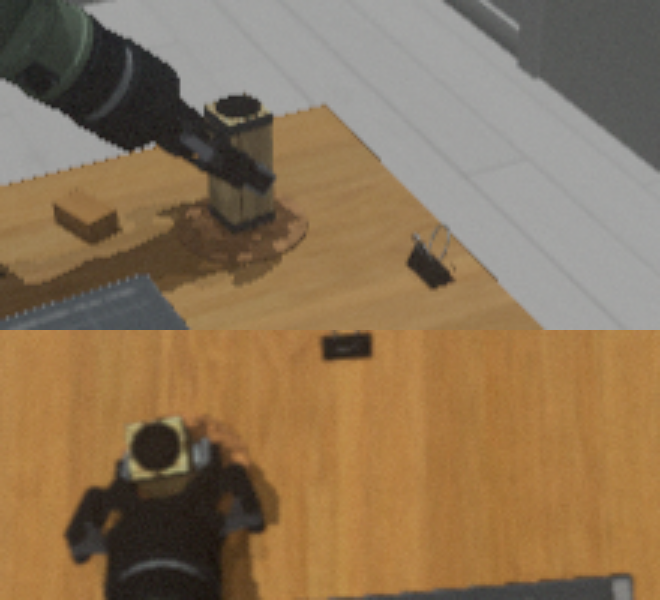

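The case is on the mat and upright, with its upper foot at (232.3,178.7) against a predicted (231.8,179.4). I'll ease off the extra pressure, let go and back away.

Run:
```python
from h import *
for i in range(6):
    s=get_state(); 
    if s["contact_force"][2]<1: break
    p=np.array(s["position"]); p[2]+=.0003; move_l(p,.004); sleep(.15)
print(get_state()["contact_force"],i)
let_go(); sleep(1.2)
s=get_state(); z=R.from_rotvec(s["eef_rot"]).as_matrix()[:,2]
move_l(np.array(s["position"])-z*.10,.06); sleep(3)
print(get_state()["clock"])
for c in ("side","top"):
    f=shot(c); save(f,c+"7.png")
a=cv2.imread("pics/side7.png");b=cv2.imread("pics/top7.png")
cv2.imwrite("pics/both7.png",np.vstack([cv2.resize(a[100:210,200:420],(660,330)),cv2.resize(b[140:230,180:400],(660,270))]))
```

```text
[-0.03850654 -0.95013142 -1.43435395] 4
28.6833
```

View pics/both7.png

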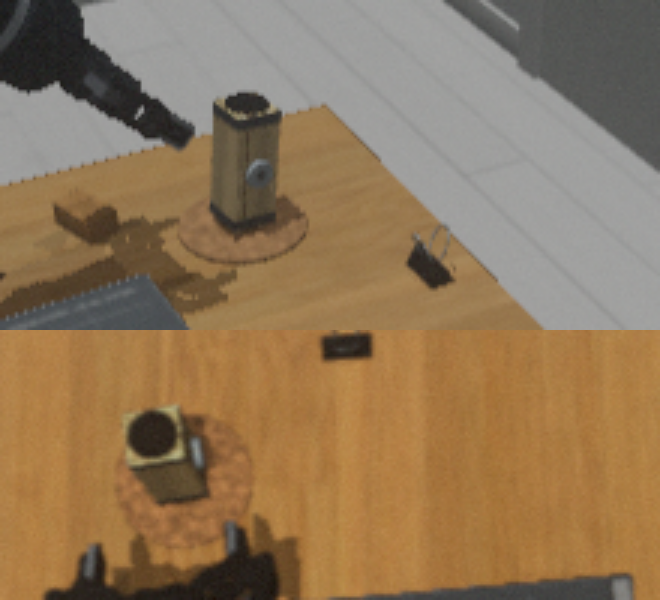

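The case stands on its own near the middle of the mat, leaning slightly away from the robot with its upper foot at about (231,175). It is probably still rocking, so I'll wait and track it.

Run:
```python
from h import *
for i in range(9):
    sleep(.7 if i else 6); f=shot("top"); r=silhouettes("top","case")[0]; s=r["mask"]; im=f["img"].astype(int).sum(2)
    yy,xx=np.nonzero((im<130)); k=(xx>222)&(xx<242)&(yy>164)&(yy<186); print(round(get_state()["clock"],2),np.round(r["centre"],1),cv2.boundingRect(s.astype(np.uint8)),xx[k].mean().round(2),yy[k].mean().round(2),k.sum())
c=shot("side"); save(c,"side8.png"); b=cv2.cvtColor(f["img"],cv2.COLOR_RGB2BGR);a=cv2.imread("pics/side8.png")
cv2.imwrite("pics/both8.png",np.vstack([cv2.resize(a[100:210,200:420],(660,330)),cv2.resize(b[140:230,180:400],(660,270))]))
```

```text
34.88 [231.  182.3] (221, 165, 28, 33) 230.57 174.41 160
35.68 [231.7 184.9] (220, 165, 29, 33) 230.48 174.46 161
36.48 [233.3 184.3] (221, 166, 28, 32) 230.58 174.56 163
37.28 [234.8 186.1] (220, 165, 29, 34) 230.67 174.43 159
38.08 [232.6 183.6] (221, 165, 28, 33) 230.66 174.47 161
38.88 [233.7 182.1] (221, 165, 28, 33) 230.45 174.52 164
39.68 [234.3 184.9] (221, 165, 28, 33) 230.52 174.6 161
40.48 [234.2 184.2] (220, 165, 29, 33) 230.51 174.54 160
41.28 [234.  184.7] (221, 165, 28, 33) 230.49 174.53 158
```

View pics/both8.png

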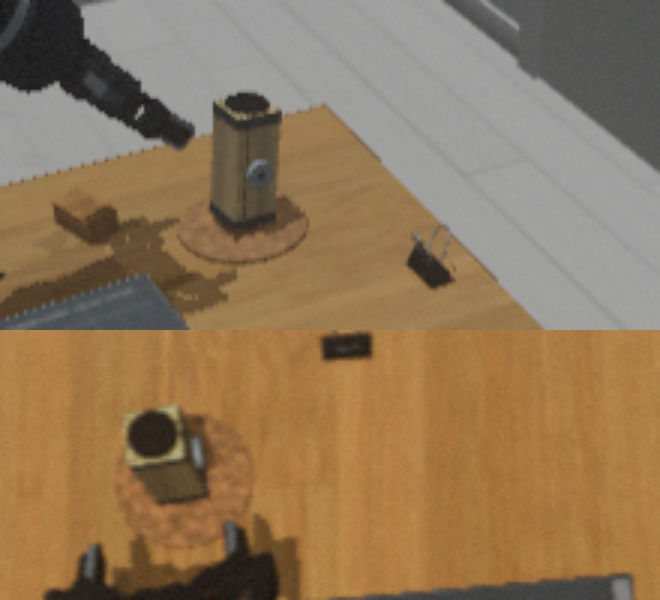

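Run:
```python
from h import *
f=shot("top")
print("topfoot",atz(f,(230.6,174.5),.119),"front top",atz(f,(233,184),.1135),"front bottom",atz(f,(242.5,196.3),.0095),"mat",MAT)
f=shot("side")
P=lambda u,v:(200+u/3,100+v/3)
print("side topfoot",atz(f,P(249,102),.119),"corner top",atz(f,P(275,127),.1135),"bottom",atz(f,P(275,220),.0095),"left corner",atz(f,P(214,112),.1135),atz(f,P(211,208),.0095))
print(get_state()["clock"])
```

```text
topfoot [0.59864092 0.2216658  0.119     ] front top [0.5792237  0.21729662 0.1135    ] front bottom [0.56920933 0.21376259 0.0095    ] mat [0.588 0.219]
side topfoot [0.59838068 0.21052269 0.119     ] corner top [0.60457906 0.17351733 0.1135    ] bottom [0.6102441  0.19894803 0.0095    ] left corner [0.57091845 0.217747   0.1135    ] [0.5691218  0.24078191 0.0095    ]
41.4333
```

The case has been still for over 6 s. The lean estimates are 3.5–5.5°, inside the 9° limit, and the centre is within about 10 mm of the mat's centre, so I'm handing in.

```bash
python3 -c "
from h import *
print(sign_off(), get_state()['clock'])"
```

```text
the job is handed in; nothing more can be done
the job is handed in; nothing more can be done
```

The case is standing heavy end down (the end that lay nearest the robot) near the middle of the mat, let go and at rest with a steady lean of about 5°, and the job is handed in; no pass or fail came back, and I didn't re-measure the eraser, clip or block, though the arm stayed clear of them.

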